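# Load and pin a clamshell disc-filter holder

## Robot

A 6-joint arm with a two-finger parallel gripper is mounted at the origin on a cart in front of the work surface, level with it; the furniture and walls round the work are solid. World frame = base frame: x ahead of the robot, y to its left, z up, the work surface at z = 0. Lengths are in mm, angles in rad, forces in N, time in s.
With the tool pointing down it reaches from about 350 to 875 mm from the base axis. Payload 4.2 kg.
Tool frame: the origin (TCP) lies at the centre of the arm's flange, where the gripper is bolted on; the fingertips stand bot.finger_overhang ahead of it and the grasp point (between the pads) lies 164 mm ahead of it (bot.finger_overhang is the distance from the TCP to the fingertips, in mm); z points along the fingers, y is the direction in which the jaws open and shut (so a half turn about z gives the same grasp; the last joint's range is limited). The gripper opens to 87 mm and grips with 3 to 60 N. Pads are 19 mm wide; open, the fingers measure 117 mm over their backs; the gripper's body (75 mm by 190 mm) begins 51 mm behind the grasp point.
Start: joints at [-0.91, 0.385, 0.008, 0, -1.194, -0.259], TCP at [244.436, -575.197, 404.75] pointing down, gripper open.
Joint ranges: [-3.14, 3.14], [-1.21, 2.06], [-1.07, 1.41], [-3.16, 2.05], [-2.99, -0.16], [-3.1, 3.1]. Speed limits (rad/s): [2.79, 2.79, 3.14, 3.14, 3.14, 3.14].

## Interface

Orientations are given as a 3x3 rotation matrix whose columns are the frame's x, y, z axes.
In Python, from cell import bot, eyes gives the robot as it stands.
- The arm moves only by the tool servo_tool, never from a script. Its argument "deltas" is text: rows parted by semicolons, each of 6 numbers parted by spaces: the shift along the tool's x, y, z in cm, then the turn, a rotation vector about the tool's x, y, z in degrees. In form: x y z ax ay az; .... A call has 1 to 20 rows; each row shifts and turns the commanded pose from where the row before left it, along the tool's axes as they then stand; what a row does not reach is not made up. A row lasts 1/8 s, in which the tool goes at most 62.5 mm and 10.7 degrees, less where a joint would pass 70% of its speed; a pose out of reach is approached as far as the arm can. A call is refused whole if a number of a shift passes 6.25 or a number of a turn 10.7, either way. A call with a gripper value outside its range is refused whole. "hand" is the gripper's target within -1 to 1 (fully open at 1, half-way at 0, shut at -1), set as the call begins (left out, the last holds). The fingers move at their own pace and stop on an object; "grip_force" is the grip in N (left out, the last holds). Time passes only in rows, so rows that do not move let the fingers close. It gives the time, the measured TCP pose, the force and the opening at its end, in the units of the state.
- bot.state(): the state, without advancing time (a new reading comes with each control period).
- eyes.get_image(name): name is "side" or "top" or "wrist"; returns a dict with "img" (480x640x3 uint8, red, green, blue), "z_map" (480x640 float32, mm along the optical axis (not along the pixel's ray), 0 where there is no reading), "vfov" (degrees; the focal length in pixels is half the picture's height over the tangent of half this angle, whatever the lens; pixels are square), "cx", "cy" (the principal point, pixels), "R" (3x3) and "t" (3): a world point X has camera coordinates R X + t. Camera axes: x right, y down, z forward; pixel columns grow to the right and rows downward; lengths in mm; the calibration is good to about 2 mm. A picture is of the moment at which its call begins.
- bot.finish_job(): hands the job in, once; it reports no verdict.
Trained networks look in a picture, given as the dict that the camera call returned (one of the last four; its "shot" number tells which), for a name from the list of things; names that differ only in an ending like _2 or _b are one class to them, and where a whole thing is asked for, a point or a joint stands for the part that bears it (a point fixed in the world has none). Each returns a list of dicts, best first, with "p" (0 to 1); they miss things now and then, are a little off and sometimes report something else, mostly with a low value. They report only what shows in the picture. A call takes as long as a camera call. They do not tell look-alikes from the thing itself.
- eyes.find_in(picture, query): "centre" ([x, y, z] in mm, in world coordinates, good to about 4 mm: the middle of the surface that is visible of it).
- eyes.masks_of(picture, query): "pixels" (480x640 bool, what is visible of it).
The state is a dict: "time": time; "qpos": joint angles; "joint_velocities": joint speeds; "joint_efforts": joint torques, N m; "tcp_pos": TCP position; "tcp_rot": TCP orientation; "ft_force": force on the tool from outside, world axes, zero at the start; "moment": the same for the moment, N m; "opening": opening from 0.0 (shut) to 1.0 (fully open).
Only numpy, scipy, OpenCV 4.12 (cv2) and the standard library are available. Lean on these libraries where they do the work, as an engineer would, in place of code of your own. Each camera call takes 0.05 s, during which the arm holds its last target. There are 200 camera calls.

## Task

Load the hinged filter holder: lay the bronze disc centred on its round seat and the dark disc centred on top of that, then swing the blue upper half fully shut over them. Then take the red-knobbed pin from its stand and push it down through the aligned holes of both halves until its collar sits on the blue half, and finish while still gripping the pin and pressing straight down on it with a steady force of roughly 10 N, so that the halves stay pressed shut. Leave the loose dish, bottle, timer and beaker where they are.

Things in the scene. Friction and masses are not known exactly. Their poses are not given: they have to be found in the camera images.
- jig: the filter holder's lower half, fixed to the bench: grey plate 127 x 80 x 12 mm. Origin on the bench under the seat's centre; its +x points from the seat to the hinge (away from the robot, within 0.25 rad), y runs along the hinge, z up. At 49 mm to -x of the seat stands a grey block, 26 (x) x 64 (y) mm and 36 mm high, with the vertical pin hole; two hinge ears 66 mm to +x of the seat reach 52 mm high
- seat (a point): centre of the top face of the round steel seat, 40 mm in diameter, 22 mm above the bench, 10 mm above the plate round it. A disc on it overhangs it by 3 mm all round. Same axes as the jig
- pin_hole (a point): mouth of the pin hole in the lower half's block, 36 mm above the bench, 49 mm to -x of the seat; 10 mm wide, right through to the bench, with a 1 mm chamfer. The upper half, when shut, has its own 10 mm hole exactly above: its top face is then 47 mm above the bench
- lid_hinge (a point): middle of the hinge line of the blue upper half, 43 mm above the bench, 66 mm to +x of the seat; the hinge line is the jig's y axis
- lid (a joint): opening angle of the blue upper half: 0 = shut (flat, level, a stop), grows as it swings up and away towards +x of the jig; starts between 1.75 and 1.9 rad. The hinge is stiff (about 0.22 N m of friction, the half weighs 180 g): it stays where it is left. The half is a plate 122 x 76 x 8 mm, its far edge 132 mm from the hinge line, with a 10 mm deep, 60 mm wide collar under it that encloses the discs and a brass port on top above the seat, 21 mm high and up to 22 mm wide
- lid_bar (a point): middle of the pull bar at the free end of the blue half: round steel bar 10 mm thick, parallel to the hinge line, 158 mm from it, held at its two ends by arms, 59 mm free between them and 21 mm free between it and the plate's edge. It lies 43 mm above the bench when the half is shut
- bronze_disc_center (a point): centre of the copper-coloured sintered bronze disc, 46 mm in diameter, 8 mm thick, about 60 g (40 to 85), lying flat on the bench (z is its axis)
- dark_disc_center (a point): centre of the dark grey sintered steel disc, 46 mm in diameter, 8 mm thick, about 60 g (40 to 85), lying flat on the bench (z is its axis)
- pin_knob (a point): middle of the pin's red knob, 18 mm in diameter and 30 mm tall, 57 mm above the pin's tip; z is the pin's axis, up. Below the knob is a collar, 22 mm in diameter, 4 mm thick, whose underside is 38 mm above the tip, then the 8 mm shank with a tapered tip. It weighs 50 g
- pin_tip (a point): lower end of the pin. The pin stands upright in the stand, its tip 2 mm above the bench; in place, with the collar on the blue half, its tip is 9 mm above the bench
- pin_stand: grey block fixed to the bench, 36 x 36 x 40 mm high, with a 10 mm vertical hole in which the pin stands, its collar on the top face; origin under its centre
- petri: glass dish 70 mm wide, 14 mm high, loose bystander
- indicator: small white bottle with red cap, 39 mm wide, 70 mm high, loose bystander
- timer: white bench timer 62 x 62 x 20 mm, loose bystander
- beaker: clear beaker 67 mm wide, 80 mm high, loose bystander
- bronze_disc: the same bronze disc, origin at the centre of its underside
- dark_disc: the same dark disc, origin at the centre of its underside
- pin: the pin, origin at its tip, z up along it
There are look-alikes about, which are no part of the job. Of the things shaped like the dark_disc, the dark steel one is meant. Several things look just like the pin: the one meant starts farthest to the robot's right.

How it is judged (in metres and radians):
On the way, in this order (a step that is already met when the one before it is completed fails the run):
1. the bronze disc lies flat and centred on the seat (horizontal distance between bronze_disc_center and seat below 0.005 m and z of bronze_disc_center in the frame of seat between 0.001 and 0.007 m and angle between bronze_disc_center's own z axis and vertical below 0.06 rad and linear speed of bronze_disc below 0.02 m/s and contact force between the fingers and bronze_disc below 1 N), for 0.2 s.
2. the dark disc lies flat and centred on the bronze one (horizontal distance between each of bronze_disc_center, dark_disc_center and seat below 0.005 m and z of bronze_disc_center in the frame of seat between 0.001 and 0.007 m and angle between each of bronze_disc_center, dark_disc_center's own z axis and vertical below 0.06 rad and z of dark_disc_center in the frame of seat between 0.009 and 0.015 m and linear speed of dark_disc below 0.02 m/s and contact force between the fingers and dark_disc below 1 N), for 0.2 s.
3. the upper half is shut over the discs, the pin not yet in (value of joint lid below 0.06 rad and horizontal distance between pin_tip and pin_hole above 0.04 m and horizontal distance between each of bronze_disc_center, dark_disc_center and seat below 0.005 m and z of bronze_disc_center in the frame of seat between 0.001 and 0.007 m and angle between each of bronze_disc_center, dark_disc_center's own z axis and vertical below 0.06 rad and z of dark_disc_center in the frame of seat between 0.009 and 0.015 m), for 0.2 s.
4. the pin goes down through both holes (value of joint lid below 0.06 rad and horizontal distance between pin_tip and pin_hole below 0.004 m and z of pin_tip in the frame of pin_hole below -0.012 m), for 0.1 s.
At the end, for the whole second after the job is handed in: Upper half shut (below 0.025 rad) over the bronze disc on the seat and the dark disc on it, both flat and within 5 mm of the seat's centre; pin upright through both holes, tip 23.5 mm or more below the lower hole's mouth, still gripped and pressed on the holder with 3 to 30 N (value of joint lid below 0.025 rad and horizontal distance between pin_tip and pin_hole below 0.003 m and z of pin_tip in the frame of pin_hole below -0.0235 m and angle between pin_tip's own z axis and vertical below 0.1 rad and contact force between pin and jig between 3 and 30 N and contact force between the fingers and pin above 3 N and horizontal distance between each of bronze_disc_center, dark_disc_center and seat below 0.005 m and z of bronze_disc_center in the frame of seat between 0.001 and 0.007 m and angle between each of bronze_disc_center, dark_disc_center's own z axis and vertical below 0.06 rad and z of dark_disc_center in the frame of seat between 0.009 and 0.015 m); the arm keeps its last pose, push and grip.
It fails at once if a loose bystander (dish, bottle, timer, beaker) is pushed more than 25 mm or tipped (distance of any of petri, indicator, timer, beaker from where it was at the start of the episode above 0.025 m or angle between any of petri, indicator, timer, beaker's own z axis and vertical above 0.5 rad).
It also fails if it takes over 72 s, if anything falls off the work surface, if the arm or the gripper's body presses on something with over 40 N, if the wrist force passes 120 N, or if a joint passes its speed limit or range.

## Working session

There is one attempt and no reset: what is moved stays moved. The work goes in short steps, Python scripts to look and compute and a tool call to move; the robot and the scene stay as the last step left them, time stands still between calls to the robot, and variables do not carry over. Pictures are saved under pics/ and viewed, about 8 in all and at most 12, crops included, and the job is handed in when it is done.

Besides the shell and the picture viewer there is one more tool, called after "Emit:" by a JSON object that holds its "method" and its "body", one argument or row to a line. servo_tool: Moves the arm, as the interface text tells. Its arguments: {"type":"object","properties":{"deltas":{"type":"string"},"hand":{"type":"number"},"grip_force":{"type":"number"}},"required":["deltas"]}

```bash
mkdir -p pics; ls; cat > h.py <<'E'
import numpy as np,cv2
from cell import bot,eyes
def f(p): return 240/np.tan(np.radians(p['vfov'])/2)
def proj(p,X):
    c=np.asarray(p['R'])@np.asarray(X,float)+np.asarray(p['t']); return f(p)*c[0]/c[2]+p['cx'],f(p)*c[1]/c[2]+p['cy']
def cloud(p):
    z=p['z_map'];v,u=np.mgrid[:480,:640]
    c=np.stack([(u-p['cx'])*z/f(p),(v-p['cy'])*z/f(p),z],-1)
    return (c-np.asarray(p['t']))@np.asarray(p['R'])
def save(p,n,box=None,s=1):
    im=p['img'][:,:,::-1]
    if box: im=im[box[1]:box[3],box[0]:box[2]]
    cv2.imwrite('pics/'+n,cv2.resize(im,None,fx=s,fy=s,interpolation=cv2.INTER_CUBIC))
E
python3 - <<'E'
from h import *
print(bot.finger_overhang,bot.state())
a=[]
for n in ['top','side']:
    p=eyes.get_image(n);save(p,n+'.png')
    print(n,np.round(p['R'],2).tolist(),np.round(p['t']),f(p))
    for q in ['jig','seat','pin_hole','lid','lid_bar','bronze_disc','dark_disc','pin','pin_knob','pin_stand','petri','indicator','timer','beaker']:
        try:r=eyes.find_in(p,q)
        except Exception as e: print(q,e);continue
        print(q,[(np.round(d['centre']).astype(int).tolist(),round(d['p'],2),np.round(proj(p,d['centre'])).astype(int).tolist()) for d in r[:6]])
E
```

```text
pics
182.2 {'time': 0.0, 'qpos': array([-9.10395549e-01,  3.85582353e-01,  6.65201880e-03, -5.14175916e-04,
       -1.19399567e+00, -2.58601215e-01]), 'joint_velocities': array([-0.00086231,  0.00048664, -0.00078288, -0.00032729, -0.00223404,
        0.00056403]), 'joint_efforts': array([-1.24219794e-03, -3.90667534e+01,  1.87409985e+01,  4.21986714e+00,
        1.11487650e-02, -1.62608321e-04]), 'tcp_pos': array([ 244.38442119, -575.02947917,  403.65159194]), 'tcp_rot': array([[-9.20432852e-01, -3.90899606e-01, -9.28802893e-04],
       [-3.90900701e-01,  9.20430736e-01,  1.97515077e-03],
       [ 8.28130727e-05,  2.18106336e-03, -9.99997618e-01]]), 'ft_force': array([-0.10545726,  0.3511505 ,  0.09612887]), 'moment': array([-0.0429864,  0.0074754, -0.0030227]), 'opening': 0.9974754353559278}
top [[-0.02, -1.0, -0.01], [-0.99, 0.02, -0.16], [0.16, 0.01, -0.99]] [ 342.  551. 1066.] 598.372319583046
jig []
seat [([616, 326, 10], 0.23, [317, 206])]
pin_hole [([575, 181, 38], 0.97, [394, 222]), ([615, 325, 6], 0.34, [317, 207])]
lid [([607, 178, 141], 0.93, [402, 193])]
lid_bar [([607, 1
[... 635 characters left out ...]
lid [([606, 178, 124], 0.89, [367, 172]), ([615, 329, 7], 0.58, [290, 235])]
lid_bar [([606, 172, 125], 0.87, [370, 170])]
bronze_disc [([479, 353, 10], 0.68, [309, 294]), ([611, 325, 8], 0.3, [292, 235])]
dark_disc [([504, 535, 12], 0.8, [206, 320]), ([614, 325, 7], 0.68, [292, 234])]
pin [([335, 291, 67], 0.71, [383, 332]), ([346, 372, 64], 0.63, [335, 346])]
pin_knob [([341, 293, 67], 0.57, [381, 329]), ([353, 377, 66], 0.5, [330, 343])]
pin_stand [([330, 297, 35], 0.64, [379, 345])]
petri [([398, 464, 4], 0.85, [269, 358]), ([612, 326, 8], 0.38, [292, 235])]
indicator [([722, 272, 42], 0.94, [294, 176])]
timer [([730, 356, 18], 0.8, [254, 194])]
beaker [([761, 115, 58], 0.9, [355, 135])]
```

View pics/top.png

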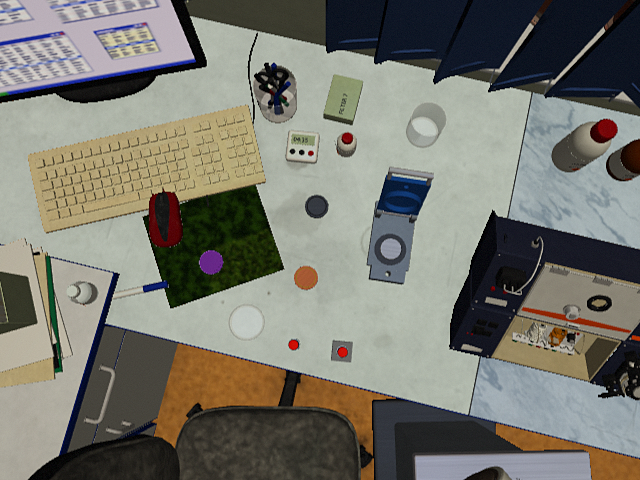

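View pics/side.png

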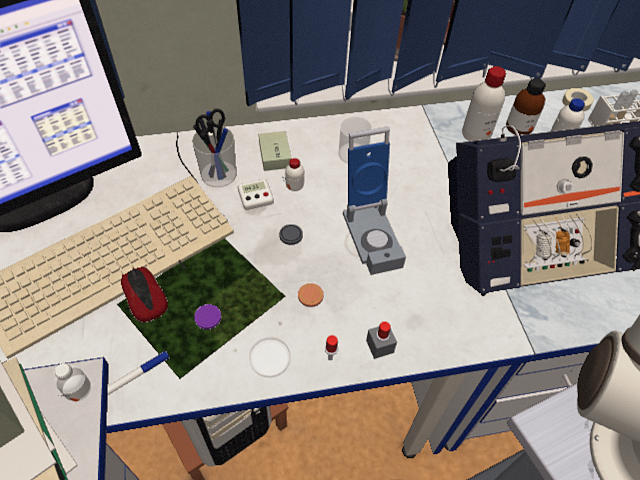

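The candidates are as follows.

- **Dark disc:** the dark one at top (316,206) or the purple one at (211,262). The dark grey one fits the description.
- **Pin:** the one in the grey stand at top (342,351) or the loose one at (294,345). The stand pin is farthest right (smallest y), so it fits.

I'll confirm both in one enlarged crop and measure.

```bash
cat >> h.py <<'E'
def ray(p,u,v,z):
    R=np.asarray(p['R']);C=-R.T@np.asarray(p['t']);d=R.T@np.array([(u-p['cx'])/f(p),(v-p['cy'])/f(p),1]);return C+d*(z-C[2])/d[2]
def cen(m):
    n,l,s,c=cv2.connectedComponentsWithStats(m.astype(np.uint8));i=1+np.argmax(s[1:,4]);return c[i],s[i]
E
python3 - <<'E'
from h import *
p=eyes.get_image('top');w=p;C=cloud(p)
im=p['img'][:,:,::-1]
a=cv2.resize(im[180:380,240:440],(600,600),interpolation=cv2.INTER_CUBIC)
cv2.imwrite('pics/crop.png',a)
for n in ['top','side']:
    p=eyes.get_image(n)
    for q,z in [('bronze_disc',6),('dark_disc',6),('pin_knob',72),('pin_stand',40),('lid_bar',0),('jig',0)]:
        for d in eyes.masks_of(p,q)[:3]:
            c,s=cen(d['pixels']); print(n,q,round(d['p'],2),np.round(c,1),s[2:],np.round(ray(p,*c,z)))
    C=cloud(p)
    # jig block top, seat top
    for lo,hi,nm in [(33,39,'block'),(19,25,'seat'),(9,15,'plate')]:
        m=(C[...,2]>lo)&(C[...,2]<hi)&(C[...,0]>500)&(C[...,0]<720)&(C[...,1]>120)&(C[...,1]<250)
        P=C[m]; 
        if len(P)<20: continue
        c,s=cen(m); print(n,nm,len(P),P.mean(0).round(1),np.round(c,1),s, cv2.minAreaRect(P[:,:2].astype(np.float32)))
E
```

```text
top bronze_disc 0.67 [305.8 278.3] [ 24  24 452] [476. 350.   6.]
top dark_disc 0.98 [210.9 262.4] [ 25  25 480] [511. 531.   6.]
top dark_disc 0.7 [316.2 206.8] [ 23  23 429] [615. 327.   6.]
top dark_disc 0.19 [395.6 224.8] [  67  119 4811] [575. 175.   6.]
top pin_knob 0.68 [341.5 352. ] [ 12  13 124] [339. 288.  72.]
top pin_knob 0.64 [293.6 344.4] [10 10 79] [354. 372.  72.]
top pin_knob 0.41 [245.4 322.9] [  36   37 1056] [393. 457.  72.]
top pin_stand 0.77 [341.9 350.6] [ 22  23 338] [341. 286.  40.]
top lid_bar 0.55 [404.1 192.9] [  57   50 2004] [640. 154.   0.]
top jig 0.94 [395.8 224.1] [  67  117 4773] [578. 173.   0.]
top seat 287 [529.6 188.5  21.6] [390.1 248.7] [380 239  21  21 275] ((547.0206298828125, 185.30357360839844), (73.3868179321289, 79.61066436767578), 80.94894409179688)
top plate 1335 [549.3 186.9  11.7] [390.3 238.5] [ 367  213   48   52 1314] ((554.5771484375, 183.55177307128906), (79.9336929321289, 124.83663177490234), 79.81587219238281)
side bronze_disc 0.92 [310.4 294.4] [ 26  24 481] [478. 350.   6.]
side dark_disc 0.73 [207.8 316. ] [ 27  26 544] [51
[... 151 characters left out ...]
_stand 0.81 [380.  343.2] [ 31  32 602] [330. 297.  40.]
side lid_bar 0.17 [383.5 330.7] [ 15  20 220] [363. 265.   0.]
side jig 0.73 [371.3 203.2] [  64  149 5782] [624. 144.   0.]
side block 30 [588.4 180.9  36.1] [383.4 206.9] [381 205   6   5  14] ((588.8545532226562, 177.87283325195312), (75.6334228515625, 14.231555938720703), 74.25862884521484)
side seat 296 [533.4 187.4  21.9] [377.1 238.3] [367 230  21  19 271] ((553.2902221679688, 183.46353149414062), (75.18260192871094, 91.52857971191406), 79.96406555175781)
side plate 1314 [560.9 184.7  12.1] [369.6 228.7] [ 343  206   57   56 1314] ((555.559814453125, 182.77694702148438), (80.73886108398438, 126.8852310180664), 79.55345153808594)
```

View pics/crop.png

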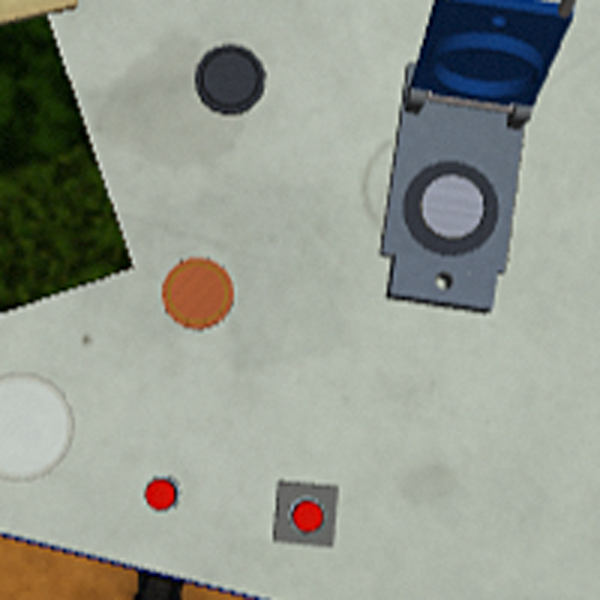

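The crop confirms both picks: dark steel disc at crop (231,80) and stand pin at crop (308,516). Next I'll compute the seat, the hole and the obstacle heights along the travel path.

```bash
python3 - <<'E'
from h import *
p=eyes.get_image('top');C=cloud(p)
for n,uv in [('top',(390.1,248.7)),('side',(377.1,238.3))]:
    q=p if n=='top' else eyes.get_image(n)
    print(n,ray(q,*uv,22).round(1))
    D=cloud(q); m=(D[...,2]>33)&(D[...,2]<39)&(D[...,0]>460)&(D[...,0]<506)&(D[...,1]>150)&(D[...,1]<240)
    if m.sum()>20: print(m.sum(),cv2.minAreaRect(D[m][:,:2].astype(np.float32)))
    if n=='side':
        E=D
print('hole px top', ray(p,388.2,273.5,36).round(1))
H={}
for D in (C,E):
    for x in range(200,800,50):
        for y in range(-650,500,50):
            m=(D[...,0]>=x)&(D[...,0]<x+50)&(D[...,1]>=y)&(D[...,1]<y+50)&(np.abs(D[...,2])<900)
            if m.sum()>3: H[x,y]=max(H.get((x,y),-999),int(np.percentile(D[...,2][m],99)))
print('y:',*range(-650,500,50))
for x in range(200,800,50): print(x,*[H.get((x,y),'.') for y in range(-650,500,50)])
# lid angle: points of lid in jig frame
E
```

```text
top [527.1 188.9  22. ]
395 ((478.65380859375, 197.15472412109375), (63.918212890625, 26.24864387512207), 79.73906707763672)
side [528.  187.9  22. ]
409 ((481.00421142578125, 196.32644653320312), (65.06450653076172, 29.031564712524414), 80.4655990600586)
hole px top [479. 196.  36.]
y: -650 -600 -550 -500 -450 -400 -350 -300 -250 -200 -150 -100 -50 0 50 100 150 200 250 300 350 400 450
200 . . . . . . . 2 4 4 4 3 4 4 4 3 4 -774 -769 -306 -302 -305 -303
250 . . . . . . . . 122 138 43 41 4 4 4 4 4 4 3 4 2 -681 -770
300 . . . . . . . . 161 151 79 59 42 72 60 4 4 4 75 40 71 4 4
350 . . . . . . . . 225 202 188 185 156 134 119 4 4 4 41 35 73 14 15
400 . . . . . . . 216 235 235 235 232 215 261 178 4 4 3 4 4 4 14 15
450 . . . . . . . 203 214 224 234 235 261 264 226 3 39 39 4 12 11 5 6
500 . . . . . . . 2 3 186 196 207 247 224 3 12 25 23 4 4 4 6 6
550 . . 67 105 104 61 69 3 4 4 3 3 3 183 4 126 137 100 4 9 4 6 6
600 . 4 66 102 102 97 97 67 3 3 3 4 3 4 4 202 203 200 4 12 3 6 6
650 3 124 177 246 271 252 3 127 93 171 128 4 4 4 4 5 4 4 4 4 4 27 29
700 40 40 40 246 264 259 281 272 80 172 131 3 4 4 81 81 4 33 72 21 22 31 36
750 . 39 41 41 41 248 41 262 267 309 404 428 411 419 81 81 4 28 33 30 99 100 42
```

Emit:
{"method": "servo_tool", "body": {
  "deltas": "0 0 -4.5 0 0 0;0 0 -4.5 0 0 0;0 0 -4.5 0 0 0;-3.85 3.49 0 0 0 0;-3.85 3.49 0 0 0 0;-3.85 3.49 0 0 0 0;-3.85 3.49 0 0 0 0;-3.85 3.49 0 0 0 0;-3.85 3.49 0 0 0 0;-3.85 3.49 0 0 0 0;-3.85 3.49 0 0 0 0;-3.85 3.49 0 0 0 0;-2.54 4.95 0 0 0 0;-2.54 4.95 0 0 0 0;-2.54 4.95 0 0 0 0;-2.54 4.95 0 0 0 0",
  "hand": 1,
  "grip_force": 25
}}

```text
time: 4.35
tcp_pos: [456.1, 73.1, 540.1]
tcp_rot: [[-0.92, -0.391, 0.001], [-0.391, 0.92, 0.0], [-0.001, -0.0, -1.0]]
ft_force: [0.2, 0.2, 0.2]
opening: 1.0
```

```bash
python3 -c "
from h import *
s=bot.state();print(s['qpos'].round(3),s['tcp_pos'].round(1),s['tcp_rot'].round(3).tolist(),s['time'])"
```

```text
[ 0.512  0.028 -0.117  0.    -1.425 -1.681] [456.1  73.1 540.1] [[-0.92, -0.391, 0.001], [-0.391, 0.92, 0.0], [-0.001, -0.0, -1.0]] 4.35
```

Emit:
{"method": "servo_tool", "body": {
  "deltas": "-2.53 4.94 0 0 0 0;-2.53 4.94 0 0 0 0;-2.53 4.94 0 0 0 0;-2.53 4.94 0 0 0 0;-2.53 4.94 0 0 0 0;0 0 1.5 0 0 -10.5;0 0 1.5 0 0 -10.5;0 0 1.5 0 0 -10.5;0 0 1.5 0 0 -10.5;0 0 1.5 0 0 -10.5;0 0 1.5 0 0 -10.5;0 0 1.5 0 0 -10.5;0 0 1.5 0 0 -10.5;0 0 1.5 0 0 -10.5;0 0 1.5 0 0 -10.5;0 0 1.5 0 0 -10.5;0 0 1.5 0 0 -10.5;0 0 1.5 0 0 -10.5;0 0 1.5 0 0 -10.5"
}}

```text
time: 6.72
tcp_pos: [476.4, 348.2, 329.4]
tcp_rot: [[0.986, -0.167, 0.0], [-0.167, -0.986, 0.0], [0.0, -0.0, -1.0]]
ft_force: [0.0, -0.7, 0.1]
opening: 1.002
```

```bash
python3 - <<'E'
from h import *
p=eyes.get_image('wrist');save(p,'w1.png')
s=bot.state();print(s['qpos'].round(3),s['tcp_pos'].round(1),s['tcp_rot'].round(3).tolist(),s['time'])
for d in eyes.masks_of(p,'bronze_disc')[:2]:
    c,st=cen(d['pixels']);print(d['p'],c.round(1),st,ray(p,*c,8).round(1),ray(p,*c,6).round(1))
E
```

```text
[ 0.905  0.391 -0.19  -0.001 -0.994  0.501] [475.9 347.8 327. ] [[0.986, -0.164, -0.003], [-0.164, -0.986, -0.002], [-0.003, 0.003, -1.0]] 6.775
0.93 [318.6 218.1] [ 293  193   52   51 2098] [478.9 351.4   8. ] [478.4 351.5   6. ]
```

View pics/w1.png

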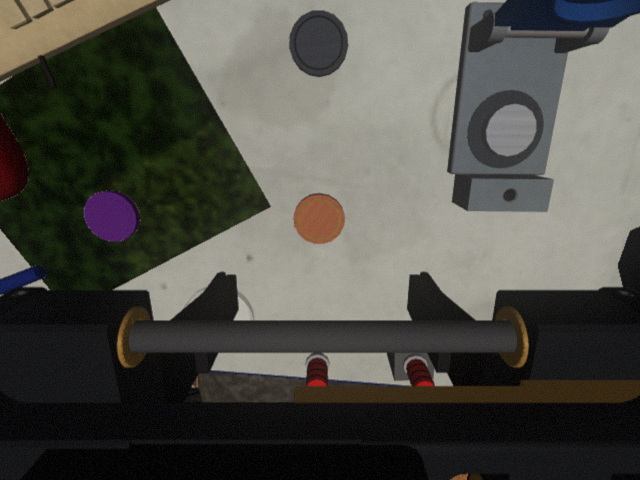

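The wrist view shows bronze at (319,218), dark at (319,43), seat at (506,130) and hole at (510,195). I'll descend on the bronze disc now.

Emit:
{"method": "servo_tool", "body": {
  "deltas": "0.11 -0.29 3.5 0 0 0;0 0 3.5 0 0 0;0 0 3.5 0 0 0;0 0 2.0 0 0 0;0 0 1.0 0 0 0;0 0 0.6 0 0 0;0 0 0 0 0 0"
}}

```text
time: 7.7
tcp_pos: [478.2, 351.0, 189.2]
tcp_rot: [[0.985, -0.174, 0.001], [-0.174, -0.985, 0.001], [0.0, -0.001, -1.0]]
ft_force: [-0.1, -0.8, 0.1]
opening: 0.997
```

```bash
python3 - <<'E'
from h import *
s=bot.state();print(s['tcp_pos'].round(1),s['ft_force'].round(1),s['time'])
E
```

```text
[478.2 351.  189.2] [-0.1 -0.8  0.1] 7.7
```

Emit:
{"method": "servo_tool", "body": {
  "deltas": "0 0 0.25 0 0 0;0 0 0.2 0 0 0;0 0 0 0 0 0"
}}

```text
time: 8.07
tcp_pos: [478.1, 351.0, 184.6]
tcp_rot: [[0.985, -0.173, 0.001], [-0.173, -0.985, 0.001], [0.001, -0.001, -1.0]]
ft_force: [0.2, 0.1, 0.6]
opening: 1.005
```

Emit:
{"method": "servo_tool", "body": {
  "deltas": "0 0 0 0 0 0;0 0 0 0 0 0;0 0 0 0 0 0;0 0 0 0 0 0;0 0 0 0 0 0;0 0 0 0 0 0",
  "hand": -1,
  "grip_force": 20
}}

```text
time: 8.82
tcp_pos: [477.9, 350.8, 184.1]
tcp_rot: [[0.985, -0.173, -0.0], [-0.173, -0.985, -0.0], [-0.0, 0.0, -1.0]]
ft_force: [-0.6, -0.5, -0.0]
opening: 0.514
```

Emit:
{"method": "servo_tool", "body": {
  "deltas": "0 0 -2 0 0 0;0 0 -3 0 0 0;0 0 -4 0 0 0;1.9 3.78 0 0 0 0;1.9 3.78 0 0 0 0;1.95 3.79 0 0 0 0;1.95 3.78 0 0 0 0;0 0 0 0 0 0"
}}

```text
time: 9.82
tcp_pos: [527.8, 186.0, 274.0]
tcp_rot: [[0.984, -0.177, -0.001], [-0.177, -0.984, -0.001], [-0.001, 0.001, -1.0]]
ft_force: [0.2, 0.3, -1.4]
opening: 0.515
```

```bash
python3 - <<'E'
from h import *
p=eyes.get_image('wrist');save(p,'w2.png')
s=bot.state();print(s['tcp_pos'].round(1),s['tcp_rot'].round(3).tolist(),s['opening'],s['time'])
zt=s['tcp_pos'][2]-182.2-2.2+8
for d in eyes.masks_of(p,'bronze_disc')[:2]:
    c,st=cen(d['pixels']);print(d['p'],c.round(1),st,ray(p,*c,zt).round(1))
for q in ['top','side']:
    p=eyes.get_image(q)
    for d in eyes.masks_of(p,'bronze_disc')[:2]:
        c,st=cen(d['pixels']);print(q,d['p'],c.round(1),st,ray(p,*c,zt).round(1))
E
```

```text
[527.7 187.3 274.1] [[0.984, -0.176, -0.0], [-0.176, -0.984, -0.0], [-0.0, 0.0, -1.0]] 0.5139095237166414 9.875
0.74 [322.4 286.6] [ 277  248   92   72 5531] [531.8 185.3  97.7]
side 0.91 [383.5 214.4] [373 203  22  22 375] [523.4 187.3  97.7]
```

View pics/w2.png

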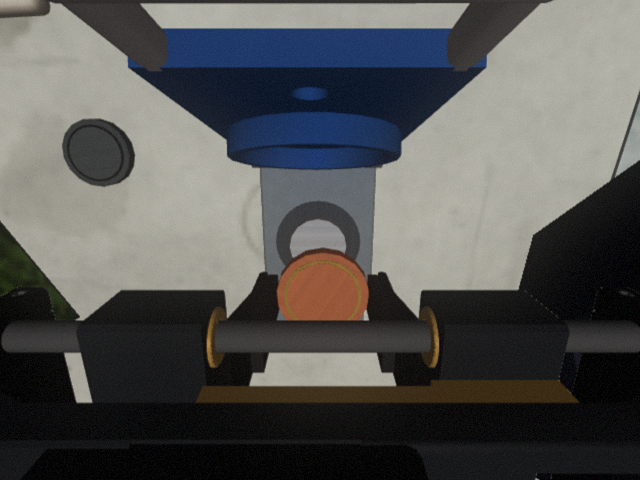

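```bash
cat >> h.py <<'E'
from scipy.optimize import least_squares
def fitc(P,r):
    P=np.asarray(P)[:,:2];o=least_squares(lambda c:np.hypot(*(P-c).T)-r,P.mean(0),loss='soft_l1');return o.x.round(1),np.sqrt(np.mean(o.fun**2)).round(2)
E
python3 - <<'E'
from h import *
p=eyes.get_image('wrist');s=bot.state();im=p['img'].astype(int)
print(s['tcp_pos'].round(2),p['cx'],p['cy'],f(p))
g=im.sum(2)/3
C=cloud(p)
for zz in [(285,318),(260,318),(240,318),(210,318)]: print(zz,C[zz].round(1),im[zz])
# bronze mask
m=(im[...,0]-im[...,2]>50)&(np.mgrid[:480,:640][0]<322)&(np.mgrid[:480,:640][0]>240)
m[:, :270]=0;m[:,375:]=0
zt=np.median(C[...,2][m]);print('zt',zt)
E=[];
for c in range(285,362,2):
    r=np.where(m[:,c])[0]
    if len(r): E.append((c,r.min()))
for r in range(285,318,2):
    c=np.where(m[r])[0]; E+= [(c.min(),r),(c.max(),r)]
for z in (zt,): print('disc',fitc([ray(p,*e,z) for e in E],23))
# seat: bright inside x 285..352, rows 205..250
sm=(g>110);sm[:212]=0;sm[252:]=0;sm[:,:284]=0;sm[:,:][:,354:]=0;sm&=~m
c,st=cen(sm);print('seat comp',c,st)
n,l,_,_=cv2.connectedComponentsWithStats(sm.astype(np.uint8));k=np.bincount(l[l>0]).argmax();sm=l==k
E=[(c,np.where(sm[:,c])[0].min()) for c in range(296,342,2) if sm[:,c].any()]
for r in range(226,248,2):
    c=np.where(sm[r])[0]
    if len(c): E+=[(c.min(),r),(c.max(),r)]
print('seat',fitc([ray(p,*e,22) for e in E],20))
E
```

```text
[527.38 189.4  274.21] 322.3340348094469 233.82206158307596 350.6938766458737
(285, 318) [534.2 190.6 100.9] [154  90  62]
(260, 318) [546.1 188.5  98.8] [135  86  54]
(240, 318) [531.8 192.   22.4] [136 136 136]
(210, 318) [550.9 188.7  13.6] [58 61 64]
zt 99.3890122594306
disc (array([527. , 189.7]), np.float64(0.6))
seat comp [322.70938375 235.87815126] [ 295  218   56   34 1428]
seat (array([526.5, 189.5]), np.float64(0.43))
```

Emit:
{"method": "servo_tool", "body": {
  "deltas": "0 0 2.5 0 0 0;0 0 2 0 0 0;0 0 1.2 0 0 0;0 0 0.7 0 0 0;0 0 0.2 0 0 0;0 0 0 0 0 0;0 0 0 0 0 0"
}}

```text
time: 11.05
tcp_pos: [527.8, 188.6, 208.9]
tcp_rot: [[0.985, -0.173, 0.001], [-0.173, -0.985, 0.001], [0.001, -0.001, -1.0]]
ft_force: [-0.1, -0.0, -1.6]
opening: 0.516
```

```bash
python3 - <<'E'
from h import *
for i in range(3):
    p=eyes.get_image('side'); s=bot.state();print(s['tcp_pos'].round(1),s['ft_force'].round(1),s['time'])
E
```

```text
[527.8 188.5 208.8] [ 0.3  0.8 -0.5] 11.1
[527.7 188.5 208.7] [-0.  -0.4 -0.5] 11.15
[527.7 188.5 208.6] [-0.1 -0.7 -0.7] 11.2
```

Emit:
{"method": "servo_tool", "body": {
  "deltas": "0 0 0.15 0 0 0;0 0 0.1 0 0 0;0 0 0 0 0 0;0 0 0 0 0 0"
}}

```text
time: 11.7
tcp_pos: [527.6, 188.5, 206.1]
tcp_rot: [[0.985, -0.173, 0.0], [-0.173, -0.985, -0.0], [0.0, 0.0, -1.0]]
ft_force: [-0.6, -0.6, 3.1]
opening: 0.512
```

Emit:
{"method": "servo_tool", "body": {
  "deltas": "0 0 0 0 0 0;0 0 0 0 0 0;0 0 0 0 0 0;0 0 0 0 0 0",
  "hand": 0.4
}}

```text
time: 12.2
tcp_pos: [527.6, 188.5, 205.6]
tcp_rot: [[0.985, -0.173, -0.0], [-0.173, -0.985, -0.0], [-0.0, 0.0, -1.0]]
ft_force: [0.1, 0.2, 0.9]
opening: 0.694
```

Emit:
{"method": "servo_tool", "body": {
  "deltas": "0 0 -1 0 0 0;0 0 -2 0 0 0;0 0 -4 0 0 0;0 0 -3 0 0 0;-6 0 0 0 0 0;0 0 0 0 0 0"
}}

```text
time: 12.95
tcp_pos: [465.4, 198.2, 306.5]
tcp_rot: [[0.985, -0.172, -0.002], [-0.172, -0.985, -0.0], [-0.001, 0.0, -1.0]]
ft_force: [0.3, 0.1, 0.3]
opening: 0.701
```

```bash
cat >> h.py <<'E'
def look(names,cams=('top','side','wrist'),z=None):
    for n in cams:
        p=eyes.get_image(n)
        for q,zz in names:
            for d in eyes.masks_of(p,q)[:3]:
                c,s=cen(d['pixels']); print(n,q,round(d['p'],2),c.round(1),s[2:],ray(p,*c,zz).round(1),cloud(p)[int(c[1]),int(c[0])].round(1))
    s=bot.state();print(s['tcp_pos'].round(1),s['tcp_rot'][:2,0].round(3),s['opening'].round(3),s['ft_force'].round(1),s['time'])
E
python3 - <<'E'
from h import *
look([('bronze_disc',29),('dark_disc',7)])
p=eyes.get_image('wrist');save(p,'w3.png')
E
```

```text
top dark_disc 0.64 [210.6 262.5] [ 24  24 449] [510.4 531.7   7. ] [511.3 532.7   7.8]
top dark_disc 0.6 [316.3 206.6] [ 23  24 439] [614.9 326.9   7. ] [615.6 327.4   9.2]
side bronze_disc 0.77 [378.2 238.4] [ 23  19 283] [522.8 189.4  29. ] [465.6 234.6 124.4]
side dark_disc 0.93 [207.4 315.6] [ 26  25 548] [513.5 530.3   7. ] [512.6 530.8  11.1]
side dark_disc 0.73 [290.5 234. ] [ 22  19 344] [615.7 327.3   7. ] [618.2 327.2   7. ]
wrist bronze_disc 0.73 [322.7 155.6] [  62   64 3124] [528.1 188.6  29. ] [528.7 189.   31.3]
wrist dark_disc 0.78 [113.8  64.4] [  69   69 3658] [616.7 327.2   7. ] [616.8 327.1   8.3]Traceback (most recent call last):
  File "<stdin>", line 2, in <module>
  File "h.py", line 27, in look
    s=bot.state();print(s['tcp_pos'].round(1),s['tcp_rot'][:2,0].round(3),s['opening'].round(3),s['ft_force'].round(1),s['time'])
                                                                          ^^^^^^^^^^^^^^^^^^
AttributeError: 'float' object has no attribute 'round'
```

Emit:
{"method": "servo_tool", "body": {
  "deltas": "0 -5.1 0 0 0 0;0 -5.1 0 0 0 0;0 -5.1 0 0 0 0;4.22 0 0 0 0 0;4.22 0 0 0 0 0;4.22 0 0 0 0 0;0 0 2.5 0 0 0;0 0 3.5 0 0 0;0 0 3 0 0 0;0 0 1.5 0 0 0;0 0 1 0 0 0;0 0 0 0 0 0;0 0 0 0 0 0",
  "hand": 0.8
}}

```text
time: 15.02
tcp_pos: [620.1, 327.9, 192.1]
tcp_rot: [[0.985, -0.173, 0.002], [-0.173, -0.985, 0.001], [0.002, -0.002, -1.0]]
ft_force: [-0.7, -0.1, 0.3]
opening: 0.901
```

```bash
sed -i "s/s\['opening'\].round(3)/s['opening']/" h.py; python3 - <<'E'
from h import *
look([('dark_disc',6)],['wrist'])
E
```

```text
wrist dark_disc 0.85 [324.5 287.3] [  88   70 5157] [619.5 327.4   6. ] [621.3 327.4   9.4]
[620.  327.9 192.1] [ 0.985 -0.173] 0.8970437980760207 [-0.7 -0.1  0.3] 15.125
```

Emit:
{"method": "servo_tool", "body": {
  "deltas": "-0.32 0.1 0.3 0 0 0;0 0 0.3 0 0 0;0 0 0.15 0 0 0;0 0 0 0 0 0;0 0 0 0 0 0"
}}

```text
time: 15.75
tcp_pos: [616.5, 327.2, 183.2]
tcp_rot: [[0.985, -0.173, 0.0], [-0.173, -0.985, -0.0], [0.0, 0.0, -1.0]]
ft_force: [-0.3, 0.6, -1.0]
opening: 0.9
```

Emit:
{"method": "servo_tool", "body": {
  "deltas": "0 0 0 0 0 0;0 0 0 0 0 0;0 0 0 0 0 0;0 0 0 0 0 0;0 0 0 0 0 0",
  "hand": -1
}}

```text
time: 16.38
tcp_pos: [616.4, 327.2, 183.3]
tcp_rot: [[0.985, -0.173, 0.0], [-0.173, -0.985, 0.0], [0.0, -0.0, -1.0]]
ft_force: [0.5, -0.0, -0.5]
opening: 0.517
```

Emit:
{"method": "servo_tool", "body": {
  "deltas": "0 0 -2 0 0 0;0 0 -3 0 0 0;0 0 -4 0 0 0;0 0 0 0 0 0"
}}

```text
time: 16.88
tcp_pos: [617.4, 327.9, 279.5]
tcp_rot: [[0.985, -0.172, 0.009], [-0.172, -0.985, 0.006], [0.008, -0.007, -1.0]]
ft_force: [-0.3, 0.4, -0.7]
opening: 0.52
```

Emit:
{"method": "servo_tool", "body": {
  "deltas": "-3.15 0 0 0 0 0;-3.2 0 0 0 0 0;0 5.06 0 0 0 0;0 5.06 0 0 0 0;0 5.06 0 0 0 0;0 0 0 0 0 0;0 0 0 0 0 0;0 0 0 0 0 0;0 0 0 0 0 0"
}}

```text
time: 18.0
tcp_pos: [527.7, 189.6, 273.1]
tcp_rot: [[0.985, -0.172, -0.0], [-0.172, -0.985, 0.0], [-0.0, -0.0, -1.0]]
ft_force: [0.5, 0.1, -0.7]
opening: 0.519
```

```bash
python3 - <<'E'
from h import *
p=eyes.get_image('wrist');s=bot.state();im=p['img'].astype(int);save(p,'w4.png')
print(s['tcp_pos'].round(2),s['tcp_rot'].round(3).tolist(),s['time'])
C=cloud(p)
zt=np.median(C[275:310,300:340,2]);print('zt',zt)
M=eyes.masks_of(p,'dark_disc');print([(d['p'],cen(d['pixels'])) for d in M[:2]])
m=M[0]['pixels']
E=[]
c0=cen(m)[1]
for c in range(c0[0]+8,c0[0]+c0[2]-8,2):
    r=np.where(m[:,c])[0]; E.append((c,r.min()))
for r in range(c0[1]+35,c0[1]+c0[3]-4,2):
    c=np.where(m[r])[0]
    if len(c):E+= [(c.min(),r),(c.max(),r)]
print('disc',fitc([ray(p,*e,zt) for e in E],23))
E
```

```text
[527.64 189.5  273.05] [[0.985, -0.172, -0.0], [-0.172, -0.985, -0.0], [-0.0, 0.0, -1.0]] 18.05
zt 99.31945468365416
[(0.8, (array([322.60021668, 287.12170459]), array([ 277,  249,   92,   72, 5538], dtype=int32)))]
disc (array([529.5, 189.5]), np.float64(0.55))
```

View pics/w4.png

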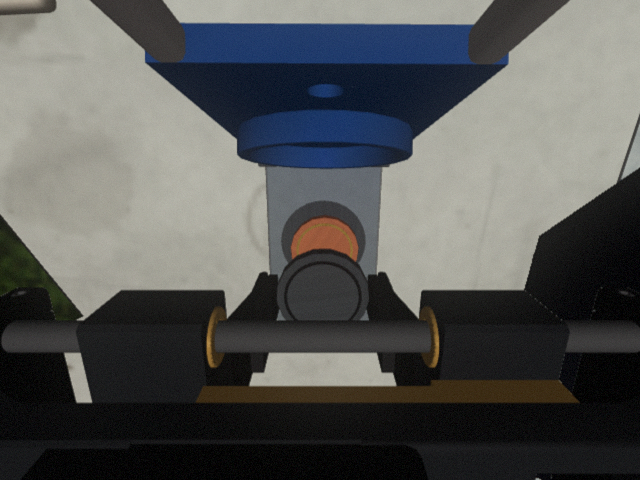

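Emit:
{"method": "servo_tool", "body": {
  "deltas": "-0.1 0.1 2 0 0 0;0 0 2 0 0 0;0 0 1.1 0 0 0;0 0 0.5 0 0 0;0 0 0.1 0 0 0;0 0 0 0 0 0;0 0 0 0 0 0"
}}

```text
time: 18.98
tcp_pos: [526.5, 188.0, 216.8]
tcp_rot: [[0.985, -0.173, 0.001], [-0.173, -0.985, 0.001], [0.001, -0.001, -1.0]]
ft_force: [0.8, 0.5, -1.1]
opening: 0.515
```

Emit:
{"method": "servo_tool", "body": {
  "deltas": "0 0 0.15 0 0 0;0 0 0.12 0 0 0;0 0 0 0 0 0;0 0 0 0 0 0"
}}

```text
time: 19.48
tcp_pos: [526.4, 187.9, 213.5]
tcp_rot: [[0.985, -0.173, -0.0], [-0.173, -0.985, -0.0], [-0.0, 0.0, -1.0]]
ft_force: [0.4, 0.3, -1.2]
opening: 0.515
```

Emit:
{"method": "servo_tool", "body": {
  "deltas": "0 0 0.08 0 0 0;0 0 0 0 0 0;0 0 0 0 0 0"
}}

```text
time: 19.85
tcp_pos: [526.4, 187.9, 213.2]
tcp_rot: [[0.985, -0.173, 0.0], [-0.173, -0.985, 0.0], [0.0, -0.0, -1.0]]
ft_force: [-1.4, 0.3, 4.3]
opening: 0.516
```

Emit:
{"method": "servo_tool", "body": {
  "deltas": "0 0 0 0 0 0;0 0 0 0 0 0;0 0 0 0 0 0;0 0 0 0 0 0",
  "hand": 0.4
}}

```text
time: 20.35
tcp_pos: [526.4, 187.9, 212.6]
tcp_rot: [[0.985, -0.173, -0.0], [-0.173, -0.985, -0.0], [-0.0, 0.0, -1.0]]
ft_force: [-0.3, -0.9, -0.1]
opening: 0.695
```

Emit:
{"method": "servo_tool", "body": {
  "deltas": "0 0 -1 0 0 0;0 0 -2 0 0 0;0 0 -4 0 0 0;0 0 -3 0 0 0;-6 0 0 0 0 0;0 0 0 0 0 0;0 0 0 0 0 0"
}}

```text
time: 21.22
tcp_pos: [467.3, 198.5, 313.8]
tcp_rot: [[0.985, -0.172, 0.002], [-0.172, -0.985, 0.001], [0.002, -0.001, -1.0]]
ft_force: [-0.3, 0.3, 0.3]
opening: 0.702
```

```bash
python3 - <<'E'
from h import *
look([('dark_disc',37)],['wrist'])
p=eyes.get_image('wrist');save(p,'w5.png')
p=eyes.get_image('side');C=cloud(p)
# lid geometry in jig frame: points of lid
c,s=np.cos(-.173),np.sin(-.173);O=np.array([527.4,188.7])
J=np.stack([(C[...,0]-O[0])*c+(C[...,1]-O[1])*s,-(C[...,0]-O[0])*s+(C[...,1]-O[1])*c,C[...,2]],-1)
m=(J[...,0]>50)&(J[...,0]<160)&(np.abs(J[...,1])<50)&(J[...,2]>30)&(J[...,2]<260)
P=J[m];
for z in range(50,220,10):
    q=P[(P[:,2]>=z)&(P[:,2]<z+10)]
    if len(q): print(z,len(q),q[:,0].min().round(),np.median(q[:,0]).round(1),q[:,1].min().round(),q[:,1].max().round())
E
```

```text
wrist dark_disc 0.79 [323.4 154.9] [  64   66 3287] [527.  187.9  37. ] [527.8 188.1  39.8]
wrist dark_disc 0.62 [247.5 383.7] [16  4 56] [343.9 287.7  37. ] [350.4 285.   44.3]
[468.  198.5 313.2] [ 0.985 -0.174] 0.7013987486569908 [ 0.1  0.1 -0.2] 21.325
150 2 97.0 96.9 36.0 36.0
160 8 92.0 96.8 34.0 37.0
170 22 93.0 95.9 29.0 36.0
180 27 95.0 98.0 28.0 36.0
190 44 97.0 100.3 13.0 36.0
200 33 99.0 102.9 14.0 35.0
```

View pics/w5.png

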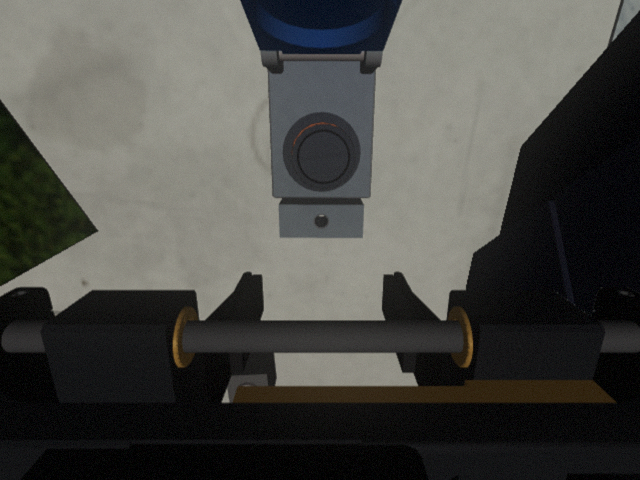

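Both discs are seated: dark at (323,155), with a thin orange rim of bronze behind it. Bronze is about 1 mm off and dark about 1 mm off. Next I'll locate the bar for closing.

```bash
python3 - <<'E'
from h import *
for n in ('top','side'):
    p=eyes.get_image(n);C=cloud(p)
    c,s=np.cos(-.173),np.sin(-.173);O=np.array([527.4,188.7])
    J=np.stack([(C[...,0]-O[0])*c+(C[...,1]-O[1])*s,-(C[...,0]-O[0])*s+(C[...,1]-O[1])*c,C[...,2]],-1)
    P=J[(J[...,0]>60)&(J[...,0]<150)&(np.abs(J[...,1])<45)&(J[...,2]>100)&(J[...,2]<230)]
    for z in range(100,230,10):
        q=P[(P[:,2]>=z)&(P[:,2]<z+10)]
        if len(q): print(n,z,len(q),np.percentile(q[:,0],[5,50,95]).round(1),q[:,1].min().round(),q[:,1].max().round())
    q=P[(P[:,2]>190)&(abs(P[:,1])<25)]; print(n,'bar',len(q),q.mean(0).round(1),np.percentile(q,[5,95],axis=0).round(1).tolist())
E
```

```text
top 100 111 [66.7 76.  78. ] -38.0 37.0
top 110 74 [67.5 78.  80.2] -39.0 37.0
top 120 80 [70.4 79.9 83.4] -39.0 37.0
top 130 185 [73.  81.7 85.2] -39.0 37.0
top 140 183 [74.9 85.2 87.7] -38.0 37.0
top 150 129 [86.4 88.3 90.6] -39.0 37.0
top 160 177 [88.9 91.2 99.5] -39.0 37.0
top 170 155 [91.2 94.  98.9] -38.0 37.0
top 180 27 [94.  95.7 98.4] -36.0 36.0
top 190 148 [ 96.8  99.4 106.2] -38.0 35.0
top 200 136 [ 97.3 101.3 104.8] -37.0 35.0
top bar 188 [100.9  -0.3 199.7] [[97.2, -22.4, 195.6], [105.9, 22.3, 203.1]]
side 150 2 [95.6 96.9 98.3] 36.0 37.0
side 160 13 [92.5 96.1 99.7] 34.0 37.0
side 170 18 [ 93.7  96.7 100.1] 30.0 36.0
side 180 28 [ 94.6  98.8 102.5] 28.0 35.0
side 190 48 [ 98.5 100.6 104.5] 15.0 36.0
side 200 30 [ 98.7 103.4 106.4] 13.0 35.0
side bar 31 [102.5  19.8 199.5] [[99.0, 14.2, 195.4], [105.8, 24.0, 202.2]]
```

Emit:
{"method": "servo_tool", "body": {
  "deltas": "0 0 -5.85 0 0 0;0 0 -5.85 0 0 0;5.4 0 0 0 0 0;5.4 0 0 0 0 0;5.4 0 0 0 0 0;0 0 0 0 0 10;0 0 0 0 0 10;0 0 0 0 0 10;0 0 0 0 0 10;0 0 0 0 0 10;0 0 0 0 0 10;0 0 0 0 0 10;0 0 0 0 0 10;0 0 0 0 0 10;0 0 0 0 0 0",
  "hand": 0
}}

```text
time: 23.4
tcp_pos: [627.2, 170.0, 429.2]
tcp_rot: [[-0.172, -0.985, -0.001], [-0.985, 0.172, -0.0], [0.0, 0.001, -1.0]]
ft_force: [-0.2, 0.5, -1.2]
opening: 0.498
```

```bash
python3 - <<'E'
from h import *
p=eyes.get_image('wrist');save(p,'w6.png')
C=cloud(p);c,s=np.cos(-.173),np.sin(-.173);O=np.array([527.4,188.7])
J=np.stack([(C[...,0]-O[0])*c+(C[...,1]-O[1])*s,-(C[...,0]-O[0])*s+(C[...,1]-O[1])*c,C[...,2]],-1)
q=J[(J[...,0]>60)&(J[...,0]<150)&(np.abs(J[...,1])<45)&(J[...,2]>185)&(J[...,2]<215)]
print(len(q)); 
if len(q): print(np.percentile(q,[5,50,95],axis=0).round(1).tolist())
s=bot.state();print(s['qpos'].round(2),s['tcp_pos'].round(1),s['tcp_rot'].round(3).tolist(),s['time'])
E
```

```text
1705
[[97.3, -35.6, 196.8], [101.8, -3.7, 201.7], [106.2, 32.1, 203.2]]
[ 0.51  0.41  0.11 -0.   -1.27 -0.68] [627.1 170.1 429.3] [[-0.171, -0.985, -0.001], [-0.985, 0.171, -0.0], [0.0, 0.001, -1.0]] 23.45
```

View pics/w6.png

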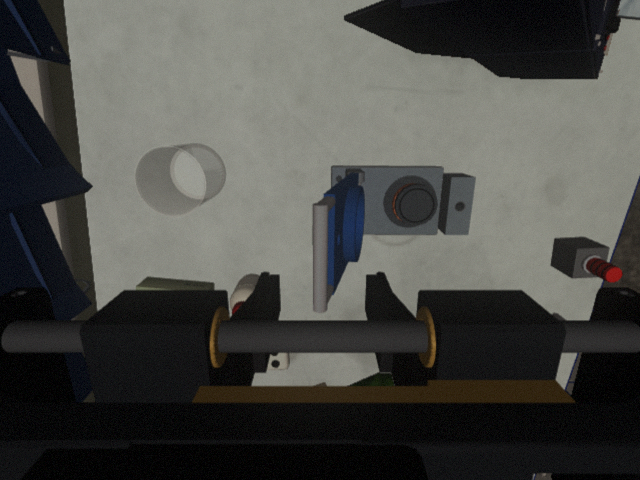

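The bar at column 320 lies midway between the jaws, columns 280–365. I'll descend and grip it.

Emit:
{"method": "servo_tool", "body": {
  "deltas": "0 0 2.5 0 0 0;0 0 2 0 0 0;0 0 1.6 0 0 0;0 0 0 0 0 0;0 0 0 0 0 0"
}}

```text
time: 24.08
tcp_pos: [627.2, 170.3, 369.6]
tcp_rot: [[-0.173, -0.985, 0.002], [-0.985, 0.173, 0.0], [-0.001, -0.001, -1.0]]
ft_force: [-0.3, -0.0, -1.2]
opening: 0.504
```

Emit:
{"method": "servo_tool", "body": {
  "deltas": "0 0 0 0 0 0;0 0 0 0 0 0;0 0 0 0 0 0;0 0 0 0 0 0;0 0 0 0 0 0",
  "hand": -1,
  "grip_force": 12
}}

```text
time: 24.7
tcp_pos: [627.1, 170.1, 369.2]
tcp_rot: [[-0.173, -0.985, 0.001], [-0.985, 0.173, 0.0], [-0.0, -0.001, -1.0]]
ft_force: [0.8, -0.8, 1.3]
opening: 0.111
```

Emit:
{"method": "servo_tool", "body": {
  "deltas": "0 1.74 -0.29 0 0 0;0 1.77 -0.09 0 0 0;0 1.76 0.11 0 0 0;0 1.74 0.30 0 0 0;0 1.70 0.50 0 0 0;0 1.63 0.68 0 0 0;0 1.55 0.86 0 0 0;0 1.44 1.03 0 0 0;0 0 0 0 0 0"
}}

```text
time: 25.82
tcp_pos: [494.9, 193.9, 337.6]
tcp_rot: [[-0.173, -0.985, -0.0], [-0.985, 0.173, 0.001], [-0.001, 0.001, -1.0]]
ft_force: [-1.4, 3.8, 0.4]
opening: 0.106
```

Emit:
{"method": "servo_tool", "body": {
  "deltas": "0 1.31 1.18 0 0 0;0 1.17 1.32 0 0 0;0 1.02 1.45 0 0 0;0 0.85 1.55 0 0 0;0 0.67 1.64 0 0 0;0 0.49 1.70 0 0 0;0 0.29 1.74 0 0 0;0 0 0 0 0 0"
}}

```text
time: 26.82
tcp_pos: [439.0, 204.1, 231.6]
tcp_rot: [[-0.173, -0.985, -0.0], [-0.985, 0.173, 0.0], [-0.0, 0.0, -1.0]]
ft_force: [-1.1, 3.9, -2.0]
opening: 0.106
```

Emit:
{"method": "servo_tool", "body": {
  "deltas": "0 0.09 1.0 0 0 0;0 0 0.6 0 0 0;0 0 0.2 0 0 0;0 0 0.2 0 0 0;0 0 0 0 0 0"
}}

```text
time: 27.45
tcp_pos: [437.8, 204.0, 211.9]
tcp_rot: [[-0.173, -0.985, 0.001], [-0.985, 0.173, 0.001], [-0.001, -0.001, -1.0]]
ft_force: [-2.6, 5.5, -1.2]
opening: 0.108
```

Emit:
{"method": "servo_tool", "body": {
  "deltas": "0 0 0.15 0 0 0;0 0 0.15 0 0 0;0 0 0 0 0 0"
}}

```text
time: 27.82
tcp_pos: [437.8, 203.9, 210.7]
tcp_rot: [[-0.172, -0.985, 0.001], [-0.985, 0.172, 0.001], [-0.001, -0.001, -1.0]]
ft_force: [-6.5, 4.3, 13.9]
opening: 0.107
```

```bash
python3 - <<'E'
from h import *
c,s=np.cos(-.173),np.sin(-.173);O=np.array([527.4,188.7])
for n in ('top','side','wrist'):
    p=eyes.get_image(n);C=cloud(p)
    J=np.stack([(C[...,0]-O[0])*c+(C[...,1]-O[1])*s,-(C[...,0]-O[0])*s+(C[...,1]-O[1])*c,C[...,2]],-1)
    for a in range(-100,60,20):
        q=J[(J[...,0]>a)&(J[...,0]<a+20)&(np.abs(J[...,1])<36)&(np.abs(J[...,1])>15)&(J[...,2]>20)&(J[...,2]<80)]
        if len(q)>5: print(n,a,len(q),np.median(q[:,2]).round(1),q[:,0].mean().round(1))
E
```

```text
top -80 15 47.1 -66.3
top -60 28 46.2 -46.7
top -40 54 46.5 -29.8
top -20 38 45.9 -11.4
top 0 45 46.5 14.1
top 20 237 46.2 30.0
top 40 236 46.4 49.9
side 0 30 47.6 12.9
side 20 85 47.1 30.6
side 40 88 47.1 50.0
wrist -100 1908 47.8 -90.5
wrist -80 1260 47.7 -67.6
wrist -60 2046 47.9 -50.1
wrist -40 2055 47.9 -29.9
wrist -20 2687 48.0 -9.2
wrist 0 3039 48.0 10.0
wrist 20 2639 48.1 29.0
wrist 40 1064 47.9 46.2
```

Emit:
{"method": "servo_tool", "body": {
  "deltas": "0 0 -0.25 0 0 0;0 0 0 0 0 0;0 0 0 0 0 0;0 0 0 0 0 0",
  "hand": -0.6
}}

```text
time: 28.48
tcp_pos: [437.5, 203.2, 211.1]
tcp_rot: [[-0.174, -0.985, -0.001], [-0.985, 0.174, -0.001], [0.001, 0.001, -1.0]]
ft_force: [-0.7, -0.2, -0.1]
opening: 0.202
```

Emit:
{"method": "servo_tool", "body": {
  "deltas": "0 0 -0.5 0 0 0;0 0 -1 0 0 0;0 0 -2 0 0 0;0 0 -4 0 0 0;0 0 -4 0 0 0;0 0 0 0 0 0;0 0 0 0 0 0"
}}

```text
time: 29.35
tcp_pos: [437.2, 203.2, 326.6]
tcp_rot: [[-0.174, -0.985, -0.0], [-0.985, 0.174, 0.0], [-0.0, 0.0, -1.0]]
ft_force: [0.8, 0.4, -1.3]
opening: 0.195
```

```bash
python3 - <<'E'
from h import *
c,s=np.cos(-.173),np.sin(-.173);O=np.array([527.4,188.7])
for n in ('top','wrist'):
    p=eyes.get_image(n);C=cloud(p)
    if n=='wrist':save(p,'w7.png')
    J=np.stack([(C[...,0]-O[0])*c+(C[...,1]-O[1])*s,-(C[...,0]-O[0])*s+(C[...,1]-O[1])*c,C[...,2]],-1)
    for a in range(-100,60,40):
        q=J[(J[...,0]>a)&(J[...,0]<a+20)&(np.abs(J[...,1])<36)&(np.abs(J[...,1])>15)&(J[...,2]>20)&(J[...,2]<80)]
        if len(q)>5: print(n,a,len(q),np.median(q[:,2]).round(1),q[:,0].mean().round(1))
look([('pin_hole',47),('pin_knob',74),('pin_stand',40)])
E
```

```text
top -60 75 46.6 -50.0
top -20 107 46.5 -10.1
top 20 85 46.5 30.3
wrist -100 843 47.9 -90.4
wrist -60 1334 48.0 -50.0
wrist -20 1330 48.0 -9.9
wrist 20 1339 48.1 30.0
top pin_hole 0.75 [386.2 229.5] [  51   83 1605] [560.  197.6  47. ] [526.2 220.8 255.6]
top pin_knob 0.42 [293.6 344.5] [ 14  14 147] [354.1 371.6  74. ] [354.9 372.7  73.6]
side pin_hole 0.96 [376.6 247.1] [  71   74 2386] [495.9 210.2  47. ] [498.4 209.7  43.8]
side pin_knob 0.82 [331.3 345.8] [ 13  25 247] [344.7 379.   74. ] [348.3 377.4  68.6]
side pin_knob 0.65 [383.5 330.8] [ 14  20 211] [333.2 293.   74. ] [335.2 292.5  73. ]
side pin_stand 0.78 [380.2 343.9] [ 30  30 537] [328.7 296.8  40. ] [330.6 296.1  39.1]
wrist pin_hole 0.96 [208.1 229.9] [  230   109 20104] [522.8 184.4  47. ] [520.7 182.5  52.1]
wrist pin_stand 0.65 [444.3 279.7] [  57   23 1038] [344.  261.5  40. ] [339.1 269.5  22.9]
[437.6 203.5 326.4] [-0.173 -0.985] 0.2007434591143867 [ 0.5  0.5 -0.1] 30.05
```

View pics/w7.png

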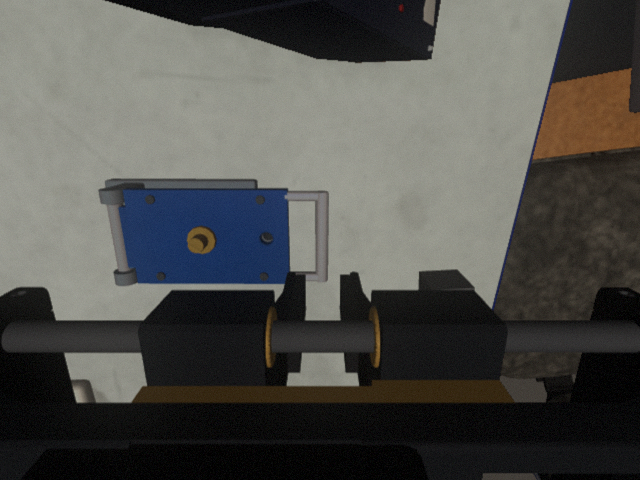

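The lid is shut and level, with its hole at (266,238) and the stand at (445,280). I'll move over the pin stand.

Emit:
{"method": "servo_tool", "body": {
  "deltas": "-2.2 3.68 0 0 0 0;-2.2 3.68 0 0 0 0;-2.15 3.68 0 0 0 0;0 0 0 0 0 0;0 0 0 0 0 0;0 0 0 0 0 0",
  "hand": 0.2
}}

```text
time: 30.8
tcp_pos: [340.7, 286.6, 326.4]
tcp_rot: [[-0.175, -0.985, -0.0], [-0.985, 0.175, -0.0], [0.0, 0.0, -1.0]]
ft_force: [1.1, -0.8, -0.0]
opening: 0.6
```

```bash
python3 - <<'E'
from h import *
p=eyes.get_image('wrist');save(p,'w8.png',(200,180,440,360),3)
im=p['img'].astype(int);C=cloud(p);s=bot.state();print(s['tcp_pos'].round(1),s['time'])
m=(im[...,0]>130)&(im[...,1]<60)&(im[...,2]<60)
n,l,st,c=cv2.connectedComponentsWithStats(m.astype(np.uint8))
for i in range(1,n):
    if st[i,4]>60:
        top=(l==i)&(C[...,2]>70);cc=np.argwhere(top).mean(0)[::-1] if top.any() else None
        print(st[i],c[i].round(1),ray(p,*c[i],74).round(1), C[l==i].mean(0).round(1),top.sum(),None if cc is None else (cc.round(1),ray(p,*cc,74).round(1)))
q=C[(abs(C[...,2]-40)<3)&(abs(C[...,0]-341)<30)&(abs(C[...,1]-287)<30)]
if len(q):print(len(q),cv2.minAreaRect(q[:,:2].astype(np.float32)))
E
```

```text
[340.8 286.6 326.4] 30.85
[312 236  23  22 409] [322.9 246.7] [339.4 287.3  74. ] [339.3 286.7  75.9] 409 (array([322.9, 246.7]), array([339.4, 287.3,  74. ]))
[314 353  21   9 138] [324.  356.1] [354.3 376.1  74. ] [354.2 375.7  74.6] 138 (array([324. , 356.1]), array([354.3, 376.1,  74. ]))
1226 ((339.2727966308594, 287.3730773925781), (36.49070739746094, 36.014915466308594), 83.20982360839844)
```

View pics/w8.png

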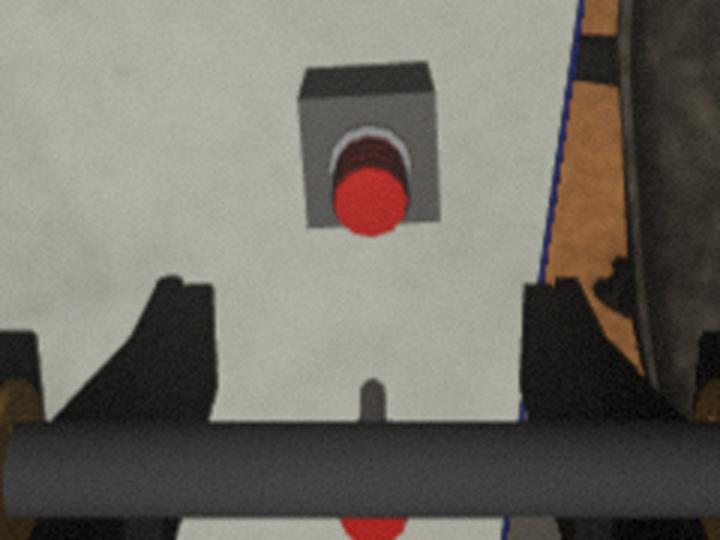

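Emit:
{"method": "servo_tool", "body": {
  "deltas": "-0.04 0.15 3 0 0 0;0 0 3 0 0 0;0 0 2.2 0 0 0;0 0 0.9 0 0 0;0 0 0.5 0 0 0;0 0 0 0 0 0;0 0 0 0 0 0"
}}

```text
time: 31.72
tcp_pos: [339.0, 288.0, 231.1]
tcp_rot: [[-0.173, -0.985, 0.001], [-0.985, 0.173, 0.001], [-0.001, -0.001, -1.0]]
ft_force: [0.4, -0.5, 0.0]
opening: 0.601
```

Emit:
{"method": "servo_tool", "body": {
  "deltas": "0 0 0 0 0 0;0 0 0 0 0 0;0 0 0 0 0 0;0 0 0 0 0 0;0 0 0 0 0 0",
  "hand": -1,
  "grip_force": 40
}}

```text
time: 32.35
tcp_pos: [339.0, 287.8, 230.5]
tcp_rot: [[-0.173, -0.985, 0.001], [-0.985, 0.173, 0.0], [-0.0, -0.001, -1.0]]
ft_force: [2.4, 0.3, -0.3]
opening: 0.195
```

Emit:
{"method": "servo_tool", "body": {
  "deltas": "0 0 -1.5 0 0 0;0 0 -2.5 0 0 0;0 0 -3.5 0 0 0;1.62 -3.84 0 0 0 0;1.62 -3.84 0 0 0 0;1.62 -3.84 0 0 0 0;1.64 -3.85 0 0 0 0;0 0 0 0 0 0;0 0 0 0 0 0;0 0 0 0 0 0;0 0 0 0 0 0"
}}

```text
time: 33.72
tcp_pos: [478.3, 197.7, 305.6]
tcp_rot: [[-0.172, -0.985, 0.0], [-0.985, 0.172, 0.0], [-0.0, -0.0, -1.0]]
ft_force: [-0.2, -0.8, -0.0]
opening: 0.198
```

```bash
python3 - <<'E'
from h import *
p=eyes.get_image('wrist');save(p,'w9.png',(200,160,440,340),3)
s=bot.state();print(s['tcp_pos'].round(2),s['tcp_rot'].round(4).tolist(),s['ft_force'].round(1),s['time'])
for z in (20,47,72): 
    X=s['tcp_pos'].copy();X[2]=z;print(z,np.round(proj(p,X),1))
np.savez('w9.npz',**{k:p[k] for k in ('img','z_map','vfov','cx','cy','R','t')})
E
```

```text
[478.36 197.63 305.6 ] [[-0.172, -0.9851, 0.0001], [-0.9851, 0.172, 0.0001], [-0.0002, -0.0001, -1.0]] [ 0.2 -0.3 -0.8] 33.775
20 [321.  232.3]
47 [320.8 243.1]
72 [320.7 255.3]
```

View pics/w9.png

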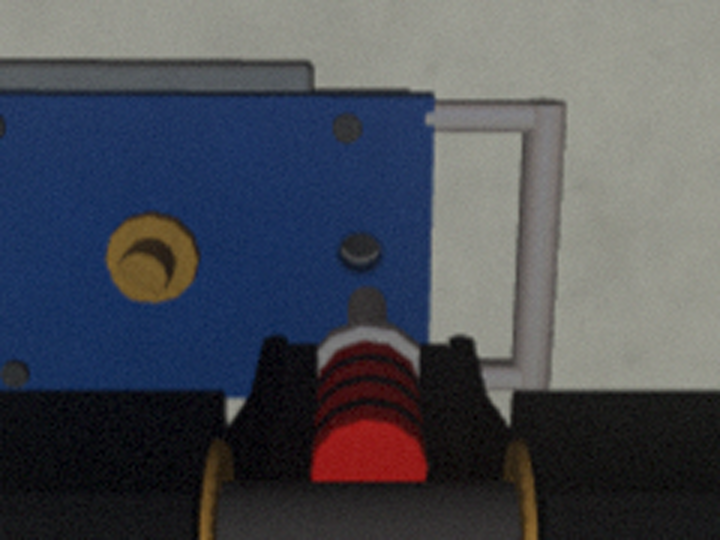

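Emit:
{"method": "servo_tool", "body": {
  "deltas": "0 0 1.2 0 0 0;0 0 0.9 0 0 0;0 0 0 0 0 0;0 0 0 0 0 0;0 0 0 0 0 0"
}}

```text
time: 34.4
tcp_pos: [479.0, 197.2, 284.7]
tcp_rot: [[-0.173, -0.985, 0.0], [-0.985, 0.173, 0.0], [-0.0, -0.0, -1.0]]
ft_force: [-0.2, 0.2, -1.2]
opening: 0.196
```

```bash
python3 - <<'E'
from h import *
p=eyes.get_image('wrist');save(p,'w10.png',(280,225,360,285),10)
s=bot.state();print(s['tcp_pos'].round(2),s['ft_force'].round(1),s['time'])
for z in (47,56): 
    X=s['tcp_pos'].copy();X[2]=z;print(z,np.round(proj(p,X),1))
im=p['img'].astype(int)
bl=(im[...,2]-im[...,0])
for r in range(232,272,2): print(r,''.join('%4d'%v for v in bl[r,306:338]))
E
```

```text
[479.   197.21 284.74] [ 0.1  0.2 -1.3] 34.45
47 [321.  253.1]
56 [321.  257.9]
232   69  65  66  62  65  66  64  63  68  64  63  64  63  62  66  61  64  65  61  63  65  61  61  60  63  62  61  60  66  62  61  60
234   67  62  65  64  66  63  65  64  63  63  67  63  66  62  65  63  61  62  63  60  63  61  60  60  60  62  65  61  65  64  59  65
236   61  66  66  67  63  64  64  63  63  62  65  61  62  65  64  62  63  61  65  62  65  59  61  63  62  62  61  63  61  58  59  60
238   62  63  65  67  64  63  63  63  62  63  63  66  63  60  61  63  64  58  65  60  62  61  58  62  63  60  64  62  61  59  63  61
240   65  66  62  64  64  66  64  64  63  65  63  63  63  66  64  62  64  64  64  61  62  61  63  62  63  62  63  63  62  59  60  61
242   69  65  64  64  66  66  67  63  65  63  61  70  64  64  62  65  62  60  62  62  65  60  60  62  63  64  61  62  61  58  61  63
244   63  63  65  62  69  63  62  64  61  60  66  66  62  68  61  64  62  62  63  62  63  58  63  64  62  63  64  58  63  63  58  61
246   64  63  62  63  66  62  62  67  62  60  62  63  63  60  57  58  59  59  62  61  60 
[... 939 characters left out ...]
 62  62  61  63  63  62  63  59  64
262   63  63  66  66  61  62  64  63  61  56   0  -5  -3   0  -3  -2  -3  -2   1  -3  -3  -1  11  60  65  61  59  62  59  62  63  62
264   64  62  67  62  63  62  63  68  63  49   2  -1  -3  -5  -4   1  -6  -1  -5  -3  -3  -2  14  56  63  61  59  61  60  58  59  59
266   64  61  66  61  61  61  59  69  62  54   3  -7  -6   2  -1   0  -3  -2  -4   3  -3  -2  10  45  58  61  58  59  64  59  59  62
268   62  64  63  65  62  60  58  38  30  18   0  -1  -5  -3  -1  -3  -4  -4  -3  -2  -3  -5  -3   2   3  16  43  61  61  63  59  60
270   64  64  60  43  12   1  -2  -9  -4  -2  -1   1   2   2   1   0   1  -4   0   1  -2   0   1   4   2   1  -1   2  22  47  60  59
```

View pics/w10.png

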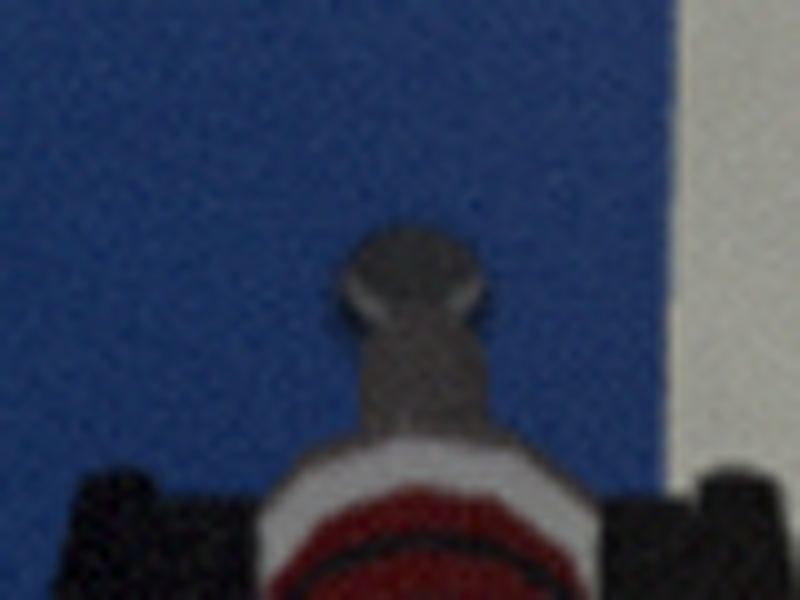

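```bash
python3 - <<'E'
from h import *
p=eyes.get_image('wrist');s=bot.state();T=s['tcp_pos'];R=s['tcp_rot']
for o in (-1,0,1):
    r=[]
    for z,rad in ((94.2,11),(98.2,11)):
        X=T+R[:,0]*(o+rad);X[2]=z;r.append(np.round(proj(p,X),1))
    print(o,r)
# hole rim in tool frame: predicted rim top edge (z47, radius 5/6)
for o in (-1,0,1):
    X=T+R[:,0]*(o+6);X[2]=47;Y=T+R[:,0]*(o+5);Y[2]=47;print('hole',o,np.round(proj(p,X),1),np.round(proj(p,Y),1))
for rad in (5,6):
    X=T+R[:,1]*rad;X[2]=47;Y=T-R[:,1]*rad;Y[2]=47;print(np.round(proj(p,X),1),np.round(proj(p,Y),1))
im=p['img'].astype(int)[...]
print([int(im[r,319:325].mean()) for r in range(262,276)])
E
```

```text
-1 [array([320.6, 266. ]), array([320.6, 268.9])]
0 [array([320.6, 264.2]), array([320.6, 267.1])]
1 [array([320.6, 262.4]), array([320.6, 265.3])]
hole -1 [321.  245.9] [321.  247.3]
hole 0 [321.  244.4] [321.  245.9]
hole 1 [321. 243.] [321.  244.4]
[328.6 253. ] [313.5 253. ]
[330.1 253. ] [312. 253.]
[50, 50, 51, 48, 52, 54, 71, 106, 117, 118, 116, 90, 50, 30]
```

Emit:
{"method": "servo_tool", "body": {
  "deltas": "-0.02 -0.08 0 0 0 0;0 0 0.4 0 0 0;0 0 0.4 0 0 0;0 0 0.3 0 0 0;0 0 0.3 0 0 0;0 0 0 0 0 0"
}}

```text
time: 35.25
tcp_pos: [479.7, 197.2, 270.2]
tcp_rot: [[-0.173, -0.985, -0.0], [-0.985, 0.173, -0.0], [0.0, 0.0, -1.0]]
ft_force: [0.3, 0.3, -0.8]
opening: 0.196
```

Emit:
{"method": "servo_tool", "body": {
  "deltas": "0 0 0.3 0 0 0;0 0 0.3 0 0 0;0 0 0.3 0 0 0;0 0 0.3 0 0 0;0 0 0 0 0 0"
}}

```text
time: 35.88
tcp_pos: [479.7, 197.2, 258.2]
tcp_rot: [[-0.173, -0.985, -0.0], [-0.985, 0.173, -0.0], [0.0, 0.0, -1.0]]
ft_force: [0.6, 0.7, -1.3]
opening: 0.196
```

Tip is at about 30 mm, inside the lower block, with no side force. Continuing.

Emit:
{"method": "servo_tool", "body": {
  "deltas": "0 0 0.5 0 0 0;0 0 0.5 0 0 0;0 0 0.5 0 0 0;0 0 0.3 0 0 0;0 0 0.1 0 0 0;0 0 0 0 0 0;0 0 0 0 0 0"
}}

```text
time: 36.75
tcp_pos: [479.7, 197.2, 239.6]
tcp_rot: [[-0.173, -0.985, 0.0], [-0.985, 0.173, 0.0], [-0.0, -0.0, -1.0]]
ft_force: [-0.4, 0.8, -0.8]
opening: 0.2
```

Emit:
{"method": "servo_tool", "body": {
  "deltas": "0 0 0.1 0 0 0;0 0 0.08 0 0 0;0 0 0 0 0 0;0 0 0 0 0 0"
}}

```text
time: 37.25
tcp_pos: [479.7, 197.2, 237.6]
tcp_rot: [[-0.173, -0.985, -0.0], [-0.985, 0.173, -0.0], [0.0, 0.0, -1.0]]
ft_force: [-0.7, -0.5, -0.8]
opening: 0.197
```

Emit:
{"method": "servo_tool", "body": {
  "deltas": "0 0 0.05 0 0 0;0 0 0.05 0 0 0;0 0 0 0 0 0;0 0 0 0 0 0"
}}

```text
time: 37.75
tcp_pos: [479.7, 197.2, 237.4]
tcp_rot: [[-0.173, -0.985, 0.0], [-0.985, 0.173, 0.0], [-0.0, -0.0, -1.0]]
ft_force: [-1.9, -1.3, 5.2]
opening: 0.194
```

Emit:
{"method": "servo_tool", "body": {
  "deltas": "0 0 0.05 0 0 0;0 0 0 0 0 0;0 0 0 0 0 0;0 0 0 0 0 0"
}}

```text
time: 38.25
tcp_pos: [479.7, 197.2, 237.3]
tcp_rot: [[-0.173, -0.985, 0.001], [-0.985, 0.173, 0.0], [-0.0, -0.001, -1.0]]
ft_force: [-3.1, -1.1, 8.1]
opening: 0.196
```

```bash
python3 - <<'E'
from h import *
F=[]
for n in ['top','side','top','side']:
    p=eyes.get_image(n);s=bot.state();F.append(s['ft_force'])
print(np.round(F,1).tolist(),s['tcp_pos'].round(2),s['time'],s['opening'])
c,sn=np.cos(-.173),np.sin(-.173);O=np.array([527.4,188.7]);C=cloud(p)
J=np.stack([(C[...,0]-O[0])*c+(C[...,1]-O[1])*sn,-(C[...,0]-O[0])*sn+(C[...,1]-O[1])*c,C[...,2]],-1)
for a in (-100,-60,-20,20,40):
    q=J[(J[...,0]>a)&(J[...,0]<a+20)&(np.abs(J[...,1])<36)&(J[...,2]>20)&(J[...,2]<60)]
    if len(q)>5: print(a,len(q),np.median(q[:,2]).round(1))
E
```

```text
[[-1.9, -0.2, 8.5], [-1.7, -0.8, 7.8], [-2.9, -0.6, 8.2], [-2.4, -0.1, 8.7]] [479.71 197.23 237.34] 38.45 0.19479238904144588
-100 229 46.4
-60 117 46.0
```

```bash
python3 -c "
from cell import bot
print(bot.finish_job()); s=bot.state(); print(s['time'],s['ft_force'].round(1),s['tcp_pos'].round(1))"
```

```text
the job is handed in; nothing more can be done
None
the job is handed in; nothing more can be done
```

I finished all the steps and handed the job in at about 38.5 s of the 72 s allowed; the hand-in reports no verdict.

**What I did:** I laid the bronze disc on the seat and the dark disc on top of it. I then swung the blue half shut by its bar, took the pin from its stand (the one farthest to the right) and pushed it down through both holes until its collar met the blue half.

**Last checks:**
- **Discs:** before the lid closed, the wrist camera put each disc's centre about 1 mm from the seat's centre. I couldn't see them after that.
- **Lid:** its top face read level after closing, at 46.5 mm (top camera) and 48 mm (wrist camera), against 47 mm expected. With the pin in, only the end nearest the robot could be seen, at about 46 mm.
- **Pin:** the tip is about 9 mm above the bench, which is 27 mm below the lower hole's mouth. Contact came at the height expected for the collar.
- **Push and grip:** the downward push was steady at 8–8.7 N on the sensor, or about 9 N allowing for its offset of roughly -0.8 N. Sideways force was 2–3 N. The gripper still holds the knob at the 40 N setting.

**Disagreements:** the cameras differed by 1–2 mm, and the pin showed about 0.8 mm off the hole in the wrist view. I shifted it by that much before pushing it in, and it went down with no resistance.

I didn't measure the dish, bottle, timer and beaker again at the end. The arm's path stayed clear of them.

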